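Secure the panel and hold the pointer rod at its mark

TASK

On the wooden copying board, first turn the turnbutton until it lies square across the edge of the dark panel, securing it. Then pull the sprung pointer rod out of its tube by its upright grip until its cross needle stands right over the dark steel length mark on the rail, and finish while still holding it there with the fingers (the spring would draw it back). Leave the panel in its recess and do not disturb the pot, jar, brush and tape lying around.

Things in the scene. Friction and masses are not known exactly. Their poses are not given: they have to be found in the camera images.
- board: Fixed light-wood copying board, 250 (x) by 310 (y) mm, rims 28 mm high round a recess for the panel. Origin on the table, board x from -105 to +145 mm and y from -155 to +155 mm about it; x points to the far rail that carries the rod's tube, y along the rod in the direction in which it pulls out, z up. Its place and yaw vary. The aluminium tube (18 mm thick, axis at x = 95 mm, 50 mm above the table, from y = -150 to -20 mm, top 59 mm above the table) lies on the far rail.
- rod_grip (a point): Point on the axis of the rod's upright black round grip post, 18 mm in diameter; the post's top is 100 mm above the table and this point 80 mm. The post stands on the end of the steel rod (10 mm thick, axis 50 mm above the table). From the post's foot a 4 mm thin level cross needle runs across the rod: 55 mm towards the panel and 45 mm towards the mark, 50 mm above the table. The post moves only along the board's y. Axes as the board's.
- rod (a joint): How far the rod is pulled out, m: 0 = home (drawn in by its spring), up to 0.12 at its stop, growing along the board's +y. An inner spring pulls it back: about 4 N at home plus 70 N per m of extension. At 0 the post is at board x = 95 mm, y = 0.
- mark_top (a point): Centre of the top of the fixed dark steel length mark, a bar 26 mm (board x) by 8 mm (board y) by 14 mm high, on the far rail at board x = 128 mm, its top 42 mm above the table. It stands 50 to 90 mm along board y from the post's home; axes as the board's.
- turn_pin (a point): Point on the axis of the upright dark steel thumb pin, 12 mm in diameter, on the turnbutton's free end, 42 mm from its pivot; the pin's top is 72 mm above the table, this point 56 mm, the flat bar under it (66 by 18 mm) has its top 40 mm above the table.
- turn_pivot (a point): Pivot axis of the turnbutton, on the side rim at board y = -135 mm (board x from -20 to 20 mm), at the bar's top, 40 mm above the table.
- turnbutton (a joint): Turnbutton angle, rad: 0 = its pin points along the board's -x, lying along the rim (open); it grows clockwise seen from above; 1.57 = its pin points along board +y, square across the panel's edge (secured); stops at 1.7. A light friction (about 0.06 N m) keeps it where it is left. It starts at 0 to 0.4.
- panel: Loose dark painted panel with white dots, 147 (x) by 230 (y) by 14 mm, 0.6 kg, lying in the board's recess, top 26 mm above the table. Origin at the centre of its underside.
- pot: Bystander: open white paint pot, 60 mm wide, 45 mm high, left of the board. Origin under its centre.
- jar: Bystander: closed glass jar, 54 mm wide, 70 mm high, left of the board. Origin under its centre.
- brush: Bystander: paint brush with green handle, 190 mm long, lying right of the board. Origin at its underside.
- tape: Bystander: roll of tape lying flat, 84 mm wide, 24 mm high, right of the board. Origin under its centre.

How it is judged:
By the outcome, as a careful person would: the job done as asked, in the order asked, and still so for the second after the job is handed in, while the arm keeps its last pose, push and grip.
It also fails if it takes over 48 s, if anything falls off the work surface, if the arm or the gripper's body presses on something with over 40 N, if the wrist force passes 120 N, or if a joint passes its speed limit or range.

ROBOT

A 6-joint arm with a two-finger parallel gripper is mounted at the origin on the work surface. World frame = base frame: x ahead of the robot, y to its left, z up, the work surface at z = 0. Lengths are in m, angles in rad, forces in N, time in s.
With the tool pointing down it reaches from about 0.425 to 0.95 m from the base axis. Payload 3.5 kg.
Tool frame: the origin (TCP) lies midway between the tips of the shut fingers; the grasp point (between the pads) lies ctrl.grasp_offset behind it (ctrl.grasp_offset is the distance from the TCP to the grasp point, in m); x points along the fingers, y is the direction in which the jaws open and shut, and the axes are right-handed (so a half turn about x gives the same grasp; the last joint's range is limited). The gripper opens to 85 mm and grips with 20 to 120 N. Pads are 22 mm wide; open, the fingers measure 114 mm over their backs; the gripper's body (76 mm by 85 mm) begins 54 mm behind the grasp point. The pads swing forward as they close: fully open they stand 13 mm farther back than shut.
Start: joints at [-1.49, 0.286, 1.577, -0, 1.279, -0.15], TCP at [0.154, -0.657, 0.231] pointing down, gripper open.
Joint ranges: [-2.77, 2.77], [-0.9, 2.22], [0.21, 2.48], [-1.53, 4.67], [0.24, 2.81], [-2.84, 2.84]. Speed limits (rad/s): [2.79, 2.79, 3.14, 3.14, 3.14, 3.14].

INTERFACE

Orientations are given as a unit quaternion [x, y, z, w].
In Python, from plant import readout, read_camera, sign_off, ctrl gives the robot as it stands.
- The arm moves only by the tool drive_tool, never from a script. Its argument "steps" is a list of rows, each a list of 5 numbers: the shift along the tool's x, y, z in cm, then the turn about the tool's x in degrees, then the opening, from 0 (shut) to 1 (fully open). A call has 1 to 10 rows; each row shifts and turns the commanded pose from where the row before left it, along the tool's axes as they then stand; what a row does not reach is not made up. A row lasts 1/10 s, in which the tool goes at most 50 mm and 8.59 degrees, less where a joint would pass 70% of its speed; a pose out of reach is approached as far as the arm can. A call is refused whole if a number of a shift passes 5 or a number of a turn 8.59, either way. A call with a gripper value outside its range is refused whole. The fingers move at their own pace and stop on an object; "force" is the grip in N (left out, the last holds). Time passes only in rows, so rows that do not move let the fingers close. It gives the time, the measured TCP pose, the force and the opening at its end, in the units of the state.
- readout.get_state(): the state, without advancing time (a new reading comes with each control period).
- read_camera(name): name is "side" or "top" or "wrist"; returns a dict with "frame" (420x560x3 uint8, red, green, blue), "vertical_fov" (degrees; the focal length in pixels is half the picture's height over the tangent of half this angle, whatever the lens; pixels are square), "cx", "cy" (the principal point, pixels), "eye" and "orientation" of the camera in the world. Camera axes: x right, y up, looking along -z (the intrinsics and any distortion apply to the point x, -y, -z); pixel columns grow to the right and rows downward; lengths in m; the calibration is good to about 2 mm. A picture is of the moment at which its call begins. There is no depth.
- sign_off(): hands the job in, once; it reports no verdict.
The state is a dict: "time": time; "qpos": joint angles; "dq": joint speeds; "joint_efforts": joint torques, N m; "eef_pos": TCP position; "tcp_rot": TCP orientation; "contact_force": force on the tool from outside, world axes, zero at the start; "wrist_torque": the same for the moment, N m; "opening": opening from 0.0 (shut) to 1.0 (fully open).
Only numpy, scipy, OpenCV 4.12 (cv2) and the standard library are available. Lean on these libraries where they do the work, as an engineer would, in place of code of your own. Each camera call takes 0.05 s, during which the arm holds its last target. There are 200 camera calls.

## Working session

There is one attempt and no reset: what is moved stays moved. The work goes in short steps, Python scripts to look and compute and a tool call to move; the robot and the scene stay as the last step left them, time stands still between calls to the robot, and variables do not carry over. Pictures are saved under pics/ and viewed, about 8 in all and at most 12, crops included, and the job is handed in when it is done.

Besides the shell and the picture viewer there is one more tool, called after "Call:" as name([rows], argument=value, ...), one row to a line, values as JSON. drive_tool: Moves the arm, as the interface text tells. Its arguments: {"type":"object","properties":{"steps":{"type":"array","items":{"type":"array","items":{"type":"number"}}},"force":{"type":"number"}},"required":["steps"]}

```bash
mkdir -p pics; ls; cat > h.py <<'E'
import numpy as np, cv2
from scipy.spatial.transform import Rotation as R
from plant import readout, read_camera, sign_off, ctrl
def cam(n,f=None):
    c=read_camera(n)
    if f: cv2.imwrite('pics/'+f,c['frame'][:,:,::-1])
    return c
def rot(c):
    o=np.array(c['orientation']); return R.from_quat(o).as_matrix() if o.size==4 else o.reshape(3,3)
def foc(c): return 210/np.tan(np.radians(c['vertical_fov'])/2)
def ray(c,u,v):
    f=foc(c)
    return rot(c)@np.array([(u-c['cx'])/f,-(v-c['cy'])/f,-1])
def onz(c,u,v,z):
    d=ray(c,u,v);e=np.array(c['eye']);return e+d*(z-e[2])/d[2]
def proj(c,p):
    q=rot(c).T@(np.array(p)-c['eye']);f=foc(c);return np.array([c['cx']-f*q[0]/q[2],c['cy']+f*q[1]/q[2]])
E
python3 - <<'E'
from h import *
for n in('top','side'):
    c=cam(n,n+'0.png');print({k:v for k,v in c.items() if k!='frame'})
print(readout.get_state(),ctrl.grasp_offset)
E
```

```text
pics
{'vertical_fov': 47.040549805583034, 'cx': 277.1839164444981, 'cy': 202.70588803954323, 'eye': array([0.45081166, 0.03495996, 0.96359408]), 'orientation': array([ 0.05590174, -0.06370095, -0.70416892,  0.70495625])}
{'vertical_fov': 47.88907162842736, 'cx': 281.51520992928545, 'cy': 205.28426500139176, 'eye': array([0.30897273, 0.62502996, 0.6917903 ]), 'orientation': array([-0.09201163,  0.38721553,  0.88889899, -0.22684042])}
{'time': 0.1, 'qpos': array([-1.48996932e+00,  2.87113552e-01,  1.57805013e+00, -3.21765335e-05,
        1.27859144e+00, -1.50015008e-01]), 'dq': array([-0.00033065, -0.00244905, -0.00090779,  0.00042761,  0.00080387,
       -0.00058637]), 'joint_efforts': array([ 6.82469781e-04, -4.07295978e+01, -2.93699849e+01, -1.33498684e-04,
        3.40231054e-03, -3.83133866e-06]), 'eef_pos': array([ 0.15440049, -0.65648665,  0.2300506 ]), 'tcp_rot': array([ 0.70241674,  0.08220157, -0.70238562,  0.08067263]), 'contact_force': array([ 0.39647728, -0.95954359,  0.15723489]), 'wrist_torque': array([-0.00551904, -0.04330604,  0.03484188]), 'opening': 0.999445127100475} 0.0187
```

View pics/top0.png

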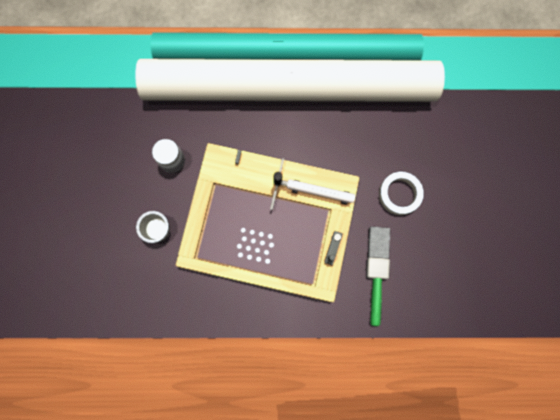

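View pics/side0.png

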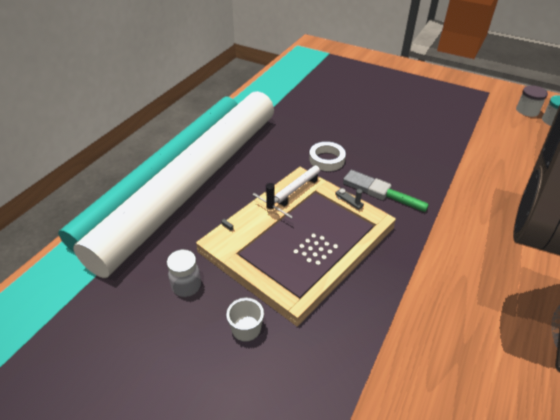

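The top view shows the board (corners about (208,145), (358,176), (334,300), (178,268)), the post at (278,179), the mark at (238,158) and the turnbutton near (335,247). The side view agrees with this layout. Next I'll measure the board pose and zoom in.

```bash
python3 - <<'E'
from h import *
c=cam('top');im=c['frame'];hsv=cv2.cvtColor(im,cv2.COLOR_RGB2HSV)
m=cv2.inRange(hsv,(12,60,120),(32,255,255));m[320:]=0;m[:120]=0
m=cv2.morphologyEx(m,cv2.MORPH_CLOSE,np.ones((5,5)))
k=max(cv2.findContours(m,cv2.RETR_EXTERNAL,cv2.CHAIN_APPROX_NONE)[0],key=cv2.contourArea)
h=cv2.convexHull(k)[:,0]
P=np.array([onz(c,u,v,.028)[:2] for u,v in h],np.float32)
(ctr,sz,a)=cv2.minAreaRect(P);b=cv2.boxPoints((ctr,sz,a))
print(ctr,sz,a,b)
# board y edge dir: long side
e=b[1]-b[0] if np.linalg.norm(b[1]-b[0])>np.linalg.norm(b[2]-b[1]) else b[2]-b[1]
e/=np.linalg.norm(e); e=e if e[1]>0 else -e
X=np.array([e[1],-e[0]]);O=np.array(ctr)-.02*X
print('yaw',np.degrees(np.arctan2(X[1],X[0])),'O',O)
W=lambda x,y,z:[*(O+x*X+y*e),z]
for n,p in dict(post=(.095,0,.1),tubeend=(.095,-.15,.059),pivlo=(-.02,-.135,.04),pivhi=(.02,-.135,.04),mark70=(.128,.07,.042)).items(): print(n,W(*p),proj(c,W(*p)))
def bd(u,v,z):
    p=onz(c,u,v,z)[:2]-O; return p@X,p@e
print('post',bd(278,176,.1),'mark',bd(238,157,.042))
s=cv2.resize(im[140:310,170:370],None,fx=4,fy=4,interpolation=cv2.INTER_CUBIC)[:600]
s=cv2.resize(im[140:285,220:370],None,fx=4,fy=4,interpolation=cv2.INTER_CUBIC)
cv2.imwrite('pics/crop.png',s[:,:,::-1])
np.savez('b.npz',O=O,X=X,e=e)
E
```

```text
(0.5765131711959839, 0.04131275415420532) (0.3152189254760742, 0.25365737080574036) 77.1749267578125 [[ 0.41786316 -0.08421189]
 [ 0.66519237 -0.14051753]
 [ 0.7351632   0.1668374 ]
 [ 0.48783398  0.22314304]]
yaw -12.825084 O [0.55701213 0.04575226]
post [np.float64(0.649642089381814), np.float64(0.024664598982781172), 0.1] [277.59703774 175.20876642]
tubeend [np.float64(0.616345776244998), np.float64(-0.12159324856474996), 0.059] [353.94050901 197.26076194]
pivlo [np.float64(0.5075444038957357), np.float64(-0.08144028950482607), 0.04] [332.79337168 255.06945279]
pivhi [np.float64(0.5465464908629656), np.float64(-0.09031930565834045), 0.04] [337.01426834 234.71022885]
mark70 [np.float64(0.6973571004346013), np.float64(0.08559306850656867), 0.042] [246.28216648 158.07915783]
post (np.float64(0.09371693633545748), np.float64(-0.0010498516938104545)) mark (np.float64(0.12646369229803855), np.float64(0.08637962547832376))
```

View pics/crop.png

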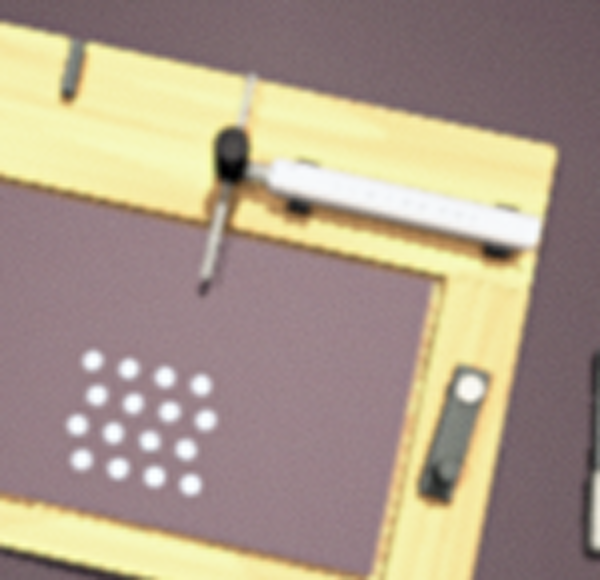

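Crop: pivot at about (470,387), pin near (445,470), mark top around (72,70), post top at (232,140). I'll compute the move to hover above the pin.

```bash
cat >> h.py <<'E'
try:
    _b=np.load('b.npz');O,X,Y=_b['O'],_b['X'],_b['e']
except Exception: pass
W=lambda x,y,z:np.array([*(O+x*X+y*Y),z])
B=lambda p:np.array([(p[:2]-O)@X,(p[:2]-O)@Y,*p[2:]])
def tell(target=None,jaw=None):
    s=readout.get_state();T=R.from_quat(s['tcp_rot']).as_matrix()
    print('t',round(s['time'],2),'tcp',s['eef_pos'].round(4),'board',B(s['eef_pos']).round(4),'jaw deg',np.degrees(np.arctan2(T[1,1],T[0,1])).round(2),'q6',s['qpos'][5].round(3),'F',s['contact_force'].round(1),'op',round(s['opening'],3))
    if target is not None: print('shift cm',(100*T.T@(np.array(target)-s['eef_pos'])).round(2))
    return s,T
E
python3 - <<'E'
from h import *
c=cam('top')
pv=onz(c,170*0+220+470/4,140+387/4,.04);pn=onz(c,220+446/4,140+466/4,.072);en=onz(c,220+435/4,140+492/4,.04)
for n,p in dict(pv=pv,pn=pn,end=en).items(): print(n,p,B(p).round(4))
print('len',np.linalg.norm((pn-pv)[:2]),'board y dir',np.degrees(np.arctan2(Y[1],Y[0])))
s,T=tell([pn[0],pn[1],.17]);print(T.round(3))
E
```

```text
pv [ 0.5426157  -0.09117244  0.04      ] [ 0.0164 -0.1367  0.04  ]
pn [ 0.50295206 -0.07497116  0.072     ] [-0.0259 -0.1297  0.072 ]
end [ 0.49250013 -0.07344283  0.04      ] [-0.0364 -0.1305  0.04  ]
len 0.04284490346551839 board y dir 77.17491
t 0.2 tcp [ 0.1544 -0.6567  0.2304] board [-0.2366 -0.7743  0.2304] jaw deg -76.78 q6 -0.15 F [ 0.1 -0.1  0.7] op 1.003
shift cm [  6.13 -48.65 -47.23]
[[-0.     0.229 -0.973]
 [ 0.002 -0.973 -0.229]
 [-1.    -0.002 -0.   ]]
```

Call:
drive_tool([
  [0,-3.4,-3.3,0,1],
  [0,-3.4,-3.3,0,1],
  [0,-3.4,-3.3,0,1],
  [0,-3.4,-3.3,0,1],
  [0,-3.4,-3.3,0,1],
  [0,-3.4,-3.3,0,1],
  [0,-3.4,-3.3,0,1],
  [0,-3.4,-3.3,0,1],
  [0,-3.4,-3.3,0,1],
  [0,-3.4,-3.3,0,1],
], force=25)

```text
time: 1.2
eef_pos: [0.3984, -0.2488, 0.2314]
tcp_rot: [0.703, 0.081, -0.702, 0.081]
contact_force: [0.8, -0.0, 0.5]
opening: 0.998
```

Call:
drive_tool([
  [0,-3.4,-3.3,0,0.5],
  [0,-3.4,-3.3,0,0.5],
  [0,-3.4,-3.3,0,0.5],
  [0,-3.4,-3.3,0,0.5],
  [1,0,0,8.5,0.5],
  [2,0,0,8.5,0.5],
  [2,0,0,8.5,0.5],
  [0,0,0,0,0.5],
  [0,0,0,0,0.5],
])

```text
time: 2.1
eef_pos: [0.4951, -0.088, 0.1813]
tcp_rot: [-0.703, 0.074, 0.703, 0.075]
contact_force: [0.7, 0.3, -0.1]
opening: 0.499
```

```bash
python3 - <<'E'
from h import *
c=cam('wrist','w1.png');print({k:v for k,v in c.items() if k!='frame'})
s,T=tell([.503,-.075,.12])
for p in ([.503,-.075,.072],[.5426,-.0912,.04]): print(proj(c,p))
E
```

```text
{'vertical_fov': 66.78493911491002, 'cx': 276.4686864549442, 'cy': 206.46638934961192, 'eye': array([ 0.55990303, -0.10189976,  0.32321397]), 'orientation': array([ 0.08351829, -0.10295318,  0.77071545, -0.62323593])}
t 2.15 tcp [ 0.4957 -0.0883  0.1822] board [-0.0301 -0.1443  0.1822] jaw deg -102.14 q6 1.405 F [-0.8 -0.2 -0.8] op 0.497
shift cm [ 6.22 -1.45 -0.43]
[258.59387382 197.96309198]
[268.5022786  142.42670628]
```

View pics/w1.png

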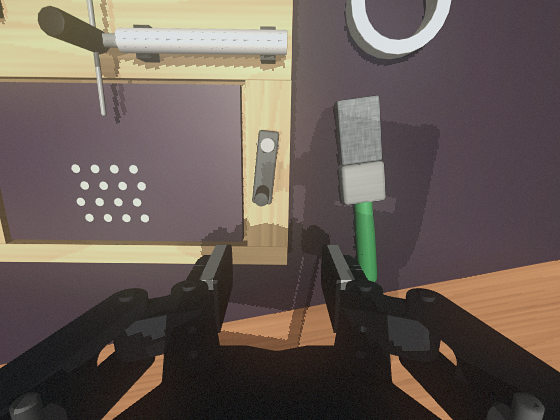

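The wrist view shows the pivot at (267,145) and the pin top at (261,199), within 3 px of the prediction.

```bash
python3 - <<'E'
from h import *
c=cam('wrist')
a=onz(c,261,199,.072);b=onz(c,267,145,.04)
print(a,B(a),b,B(b),np.linalg.norm((a-b)[:2]))
tell([a[0],a[1],.047])
# right edge of board & inner edge in wrist view for yaw check: points on z=.028
p=onz(c,290,85,.028);q=onz(c,287,255,.028);d=p-q;print('x-dir yaw',np.degrees(np.arctan2(d[1],d[0])),B(p),B(q))
E
```

```text
[ 0.50231225 -0.07701579  0.072     ] [-0.02608375 -0.1318473   0.072     ] [ 0.54147296 -0.08983076  0.04      ] [ 0.0149446  -0.13564984  0.04      ] 0.041204183830036746
t 2.2 tcp [ 0.496  -0.0885  0.1827] board [-0.0297 -0.1444  0.1827] jaw deg -102.17 q6 1.405 F [-0.3  0.7 -0.6] op 0.497
shift cm [13.57 -1.26 -0.35]
x-dir yaw -12.55333626031607 [ 0.06589682 -0.15516052  0.028     ] [-0.0945035  -0.15592129  0.028     ]
```

Call:
drive_tool([
  [2,-1.3,-0.4,0,0.4],
  [3,0,0,0,0.4],
  [3,0,0,0,0.4],
  [3,0,0,0,0.4],
  [2.5,0,0,0,0.4],
  [0,0,0,0,0.4],
  [0,0,0,0,0],
  [0,0,0,0,0],
  [0,0,0,0,0],
  [0,0,0,0,0],
], force=25)

```text
time: 3.2
eef_pos: [0.5035, -0.0768, 0.0484]
tcp_rot: [0.704, -0.076, -0.702, -0.075]
contact_force: [0.5, -0.5, 3.6]
opening: 0.126
```

```bash
python3 - <<'E'
from h import *
s,T=tell()
pv=np.array([.0155,-.136]);p=B(s['eef_pos'])[:2]-pv
print('r',np.linalg.norm(p),'ang',np.arctan2(p[1],-p[0]))
a0=np.arctan2(p[1],-p[0]);prev=p
for a in np.linspace(a0,1.60,15)[1:]:
    n=.042*np.array([-np.cos(a),np.sin(a)]);d=n-prev;prev=n
    w=np.array([*(d[0]*X+d[1]*Y),0]);print(round(a,2),(100*T.T@w).round(2))
E
```

```text
t 3.2 tcp [ 0.5035 -0.0768  0.0484] board [-0.025  -0.1313  0.0484] jaw deg -102.25 q6 1.434 F [ 0.5 -0.5  3.6] op 0.126
r 0.04074477071569927 ang 0.11472770523513068
0.22 [-0.   -0.45  0.05]
0.33 [ 0.   -0.43 -0.12]
0.43 [ 0.   -0.41 -0.17]
0.54 [ 0.   -0.39 -0.21]
0.65 [ 0.   -0.37 -0.25]
0.75 [ 0.   -0.34 -0.29]
0.86 [ 0.   -0.31 -0.32]
0.96 [ 0.   -0.27 -0.35]
1.07 [ 0.   -0.23 -0.38]
1.18 [ 0.   -0.19 -0.4 ]
1.28 [ 0.   -0.15 -0.42]
1.39 [ 0.   -0.1  -0.43]
1.49 [ 0.   -0.05 -0.44]
1.6 [ 0.   -0.01 -0.45]
```

Call:
drive_tool([
  [0,-0.45,-0.05,0,0],
  [0,-0.43,-0.12,0,0],
  [0,-0.41,-0.17,0,0],
  [0,-0.39,-0.21,0,0],
  [0,-0.37,-0.25,0,0],
  [0,-0.34,-0.29,0,0],
  [0,-0.31,-0.32,0,0],
])

```text
time: 3.9
eef_pos: [0.522, -0.0536, 0.0479]
tcp_rot: [0.703, -0.076, -0.703, -0.075]
contact_force: [-4.4, -3.5, 7.1]
opening: 0.128
```

Call:
drive_tool([
  [0,-0.27,-0.35,0,0],
  [0,-0.23,-0.38,0,0],
  [0,-0.19,-0.4,0,0],
  [0,-0.15,-0.42,0,0],
  [0,-0.1,-0.43,0,0],
  [0,-0.05,-0.44,0,0],
  [0,0,-0.4,0,0],
  [0,0,0,0,0],
])

```text
time: 4.7
eef_pos: [0.5515, -0.0488, 0.0478]
tcp_rot: [-0.703, 0.076, 0.703, 0.076]
contact_force: [-3.9, -0.5, 7.0]
opening: 0.13
```

```bash
python3 - <<'E'
from h import *
c=cam('wrist','w2.png')
s,T=tell()
pv=np.array([.0155,-.136]);p=B(s['eef_pos'])[:2]-pv
print('r',np.linalg.norm(p),'ang',np.arctan2(p[1],-p[0]))
E
```

```text
t 4.75 tcp [ 0.5515 -0.0488  0.0478] board [ 0.0156 -0.0934  0.0478] jaw deg -102.33 q6 1.514 F [-2.  -0.2  6.5] op 0.128
r 0.04256226958883731 ang 1.5734924942627813
```

View pics/w2.png

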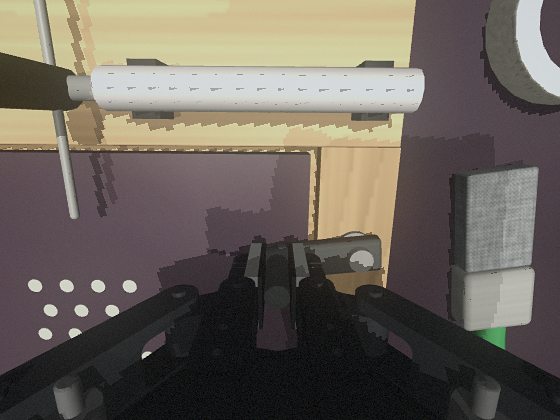

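The bar is across the panel edge, but its edge, from (308,241) to (378,235), looks a few degrees short of square. I'll release, lift and measure.

Call:
drive_tool([
  [0,0,0,0,0.35],
  [0,0,0,0,0.35],
  [-3,0,0,0,0.35],
  [-4,0,0,0,0.35],
  [-4,0,-1,0,0.35],
  [-2,0,-2,0,0.35],
  [0,0,0,0,0.35],
  [0,0,0,0,0.35],
])

```text
time: 5.55
eef_pos: [0.5797, -0.0552, 0.1753]
tcp_rot: [-0.702, 0.075, 0.704, 0.076]
contact_force: [-0.1, 0.1, -0.8]
opening: 0.349
```

```bash
python3 - <<'E'
from h import *
c=cam('wrist','w3.png');tell()
p=W(.0155,-.115,.04);u,v=proj(c,p).astype(int);print(u,v)
x0,y0=max(u-120,0),max(v-100,0)
s=c['frame'][y0:y0+200,x0:x0+260];print(x0,y0)
cv2.imwrite('pics/w3c.png',cv2.resize(s,None,fx=3,fy=3)[:,:,::-1])
E
```

```text
t 5.6 tcp [ 0.5787 -0.0549  0.1739] board [ 0.0435 -0.0933  0.1739] jaw deg -102.27 q6 1.516 F [-0.3 -0.3 -0.1] op 0.353
299 227
179 127
```

View pics/w3c.png

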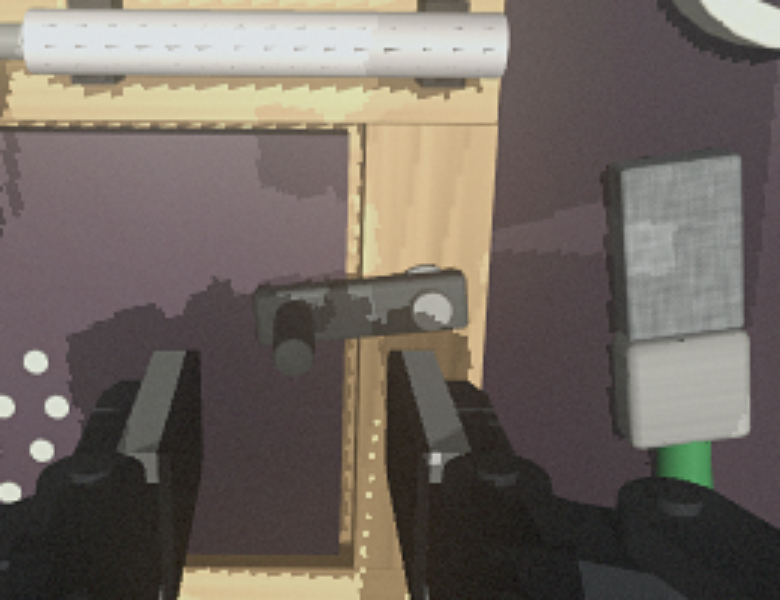

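Bar edges tilt about 5.5° relative to the board edges, so it's short of square. I'll quantify that with rays.

```bash
python3 - <<'E'
from h import *
c=cam('wrist')
f=lambda x,y,z:onz(c,179+x/3,127+y/3,z)
pin=f(293,356,.072);pv=f(432,308,.04);a=f(258,288,.04);b=f(463,269,.04);e1=f(5,125,.028);e2=f(495,124,.028)
print('pin',B(pin),'pv',B(pv))
an=lambda p,q:np.degrees(np.arctan2((p-q)[1],(p-q)[0]))
print('bar dir',an(a,b),'board y',an(e1,e2)); d=B(pin)[:2]-B(pv)[:2]; print('by points',np.degrees(np.arctan2(d[1],-d[0])),np.linalg.norm(d))
tell([*(pin[:2]+.0*X),.047])
E
```

```text
pin [ 0.00956653 -0.09399272  0.072     ] pv [ 0.01250165 -0.13642894  0.04      ]
bar dir 83.31634762131799 board y 77.86965710589583
by points 86.0434104045963 0.04253760132205235
t 5.65 tcp [ 0.5783 -0.0548  0.1733] board [ 0.0431 -0.0934  0.1733] jaw deg -102.27 q6 1.516 F [ 0.5 -0.4 -0.5] op 0.352
shift cm [12.65  0.04  3.28]
```

Call:
drive_tool([
  [0,0,3.2,0,0.35],
  [3,0,0,0,0.35],
  [3.2,0,0,0,0.35],
  [3.2,0,0,0,0.35],
  [3.2,0,0,0,0.35],
  [0,0,0,0,0],
  [0,0,0,0,0],
  [0,0,0,0,0],
  [0,0,-0.2,0,0],
  [0,0,-0.22,0,0],
], force=40)

```text
time: 6.65
eef_pos: [0.5466, -0.0479, 0.0458]
tcp_rot: [-0.697, 0.075, 0.709, 0.077]
contact_force: [-10.1, 0.2, -21.7]
opening: 0.12
```

Call:
drive_tool([
  [0,0,0,0,0],
  [0,0,0,0,0.35],
  [0,0,0,0,0.35],
  [-3,0,0,0,0.35],
  [-4,0,0,0,0.35],
  [-4,0,-1,0,0.35],
  [-2,0,-2,0,0.35],
  [0,0,0,0,0.35],
  [0,0,0,0,0.35],
])

```text
time: 7.55
eef_pos: [0.5842, -0.0563, 0.1834]
tcp_rot: [0.705, -0.076, -0.701, -0.075]
contact_force: [-0.8, -0.4, -0.8]
opening: 0.351
```

```bash
python3 - <<'E'
from h import *
c=cam('wrist','w4.png');tell()
s=c['frame'][127:327,179:439]
cv2.imwrite('pics/w4c.png',cv2.resize(s,None,fx=3,fy=3)[:,:,::-1])
E
```

```text
t 7.6 tcp [ 0.5826 -0.0559  0.1811] board [ 0.0475 -0.0934  0.1811] jaw deg -102.27 q6 1.516 F [-0.2  0.1 -0.4] op 0.354
```

View pics/w4c.png

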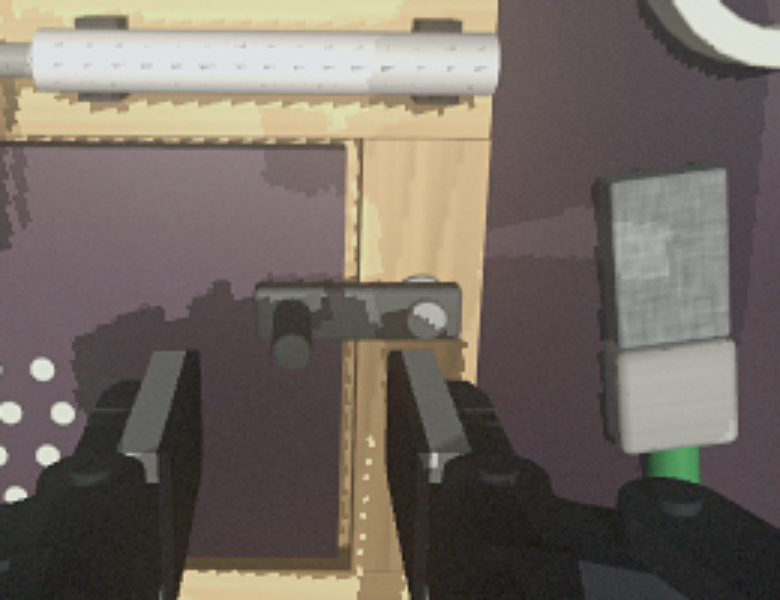

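Now the bar is square: its edge runs (258,284)–(460,283) and the board edge is horizontal at row 139. Next I move to the post and locate the mark.

Call:
drive_tool([
  [0,-3,-1,0,0.5],
  [0,-4,-2,0,0.5],
  [0,-3,-1.5,0,0.5],
  [0,0,0,0,0.5],
  [0,0,0,0,0.5],
])

```text
time: 8.1
eef_pos: [0.6465, 0.0329, 0.1782]
tcp_rot: [-0.702, 0.075, 0.704, 0.075]
contact_force: [-0.9, -0.4, -0.9]
opening: 0.497
```

```bash
python3 - <<'E'
from h import *
c=cam('wrist','w5.png');tell(W(.095,0,.067))
for p in ((.095,0,.1),(.128,.05,.042),(.128,.09,.042)): print(proj(c,W(*p)))
np.save('w5.npy',{k:v for k,v in c.items()},allow_pickle=True)
E
```

```text
t 8.15 tcp [0.6464 0.0321 0.1785] board [0.0902 0.0066 0.1785] jaw deg -102.25 q6 1.678 F [ 0.6 -0.1 -0.2] op 0.496
shift cm [11.15  0.65 -0.51]
[286.39306416 208.18229365]
[227.20942115 152.6370491 ]
[180.87658025 152.1052961 ]
```

View pics/w5.png

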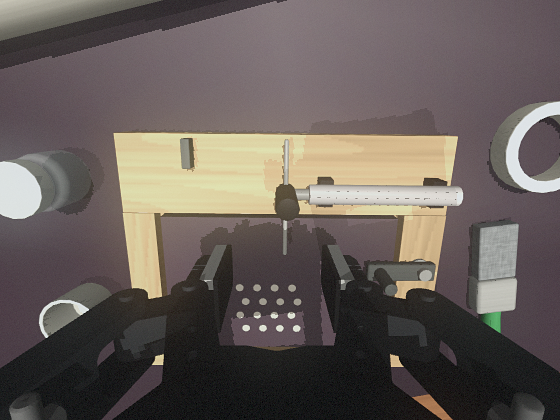

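The post top is at (287,206), close to the prediction. The mark is at about (186,153), the needle near (286,150).

```bash
python3 - <<'E'
from h import *
c=np.load('w5.npy',allow_pickle=True).item();im=c['frame']
g=cv2.cvtColor(im,cv2.COLOR_RGB2GRAY)
print(g[148:156:3,174:200]);print(g[148:156:3,278:296])
m=B(onz(c,186.5,153,.042));n=B(onz(c,286.5,150,.05));p=B(onz(c,287,206,.1))
print(m,n,p)
for u in(180,181,193,194):print(u,B(onz(c,u,153,.042)))
E
```

```text
[[205 206 205 207 206 209 152 140 141 139 143 143 146 146 140  92  87  89
   85 114 207 201 198 214 213 214]
 [205 206 207 206 207 209 167 137 139 141 142 146 145 147 146 106  89  89
   92 152 200 194 210 208 207 208]
 [209 209 208 210 210 212 199 137 141 142 142 145 144 148 149 115  91  90
   89 115 203 196 195 209 209 208]]
[[216 217 216 220 211 158 146 186 216 194 171 198 204 203 202 203 200 215]
 [217 218 217 216 219 156 146 187 217 193 166 198 204 202 202 217 217 216]
 [209 207 208 210 211 187 146 187 216 187 162 197 194 193 191 197 207 207]]
[0.1272884  0.08519306 0.042     ] [ 0.13158524 -0.00093592  0.05      ] [ 0.09662718 -0.00040227  0.1       ]
180 [0.12722448 0.09080967 0.042     ]
181 [0.12723431 0.08994559 0.042     ]
193 [0.12735233 0.07957614 0.042     ]
194 [0.12736216 0.07871197 0.042     ]
```

Call:
drive_tool([
  [0,0.65,-0.5,0,0.42],
  [3,0,0,0,0.42],
  [3,0,0,0,0.42],
  [3,0,0,0,0.42],
  [2,0,0,0,0.42],
  [0,0,0,0,0.42],
  [0,0,0,0,0],
  [0,0,0,0,0],
  [0,0,0,0,0],
  [0,0,0,0,0],
], force=60)

```text
time: 9.15
eef_pos: [0.6519, 0.0239, 0.0716]
tcp_rot: [0.704, -0.076, -0.702, -0.075]
contact_force: [-1.7, -3.7, 0.5]
opening: 0.184
```

```bash
python3 -c "
from h import *
tell()"
```

```text
t 9.15 tcp [0.6519 0.0239 0.0716] board [ 0.0974 -0.0003  0.0716] jaw deg -102.27 q6 1.668 F [-1.7 -3.7  0.5] op 0.184
```

Call:
drive_tool([
  [0,-0.6,0,0,0],
  [0,-1,0,0,0],
  [0,-1,0,0,0],
  [0,-1,0,0,0],
  [0,-1,0,0,0],
  [0,-1,0,0,0],
  [0,-1,0,0,0],
  [0,-1,0,0,0],
  [0,-0.6,0,0,0],
  [0,-0.4,0,0,0],
])

```text
time: 10.15
eef_pos: [0.6705, 0.106, 0.0716]
tcp_rot: [0.704, -0.077, -0.702, -0.073]
contact_force: [-1.7, -11.2, 1.4]
opening: 0.187
```

Call:
drive_tool([
  [0,0,0,0,0],
  [0,0,0,0,0],
])

```text
time: 10.35
eef_pos: [0.6704, 0.1059, 0.0716]
tcp_rot: [0.704, -0.077, -0.702, -0.073]
contact_force: [-1.8, -9.3, 1.3]
opening: 0.191
```

```bash
python3 - <<'E'
from h import *
c=cam('wrist');tell()
np.save('w6.npy',c,allow_pickle=True)
u,v=proj(c,W(.128,.087,.042)).astype(int);print(u,v)
s=c['frame'][v-60:v+90,u-100:u+100];cv2.imwrite('pics/w6c.png',cv2.resize(s,None,fx=4,fy=4)[:,:,::-1])
E
```

```text
t 10.4 tcp [0.6704 0.1057 0.0716] board [0.0973 0.0837 0.0716] jaw deg -102.22 q6 1.797 F [ -1.  -10.6   0.6] op 0.186
270 186
```

View pics/w6c.png

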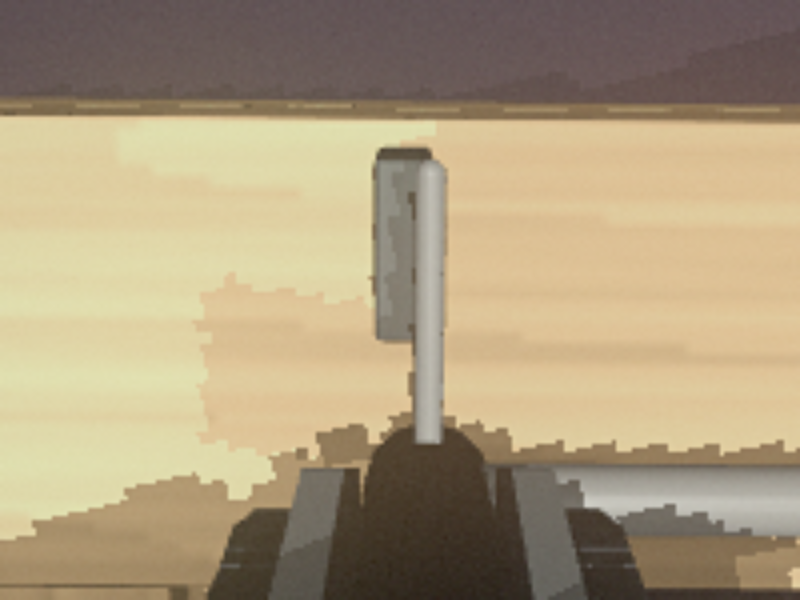

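The mark top spans columns 376–432 and the needle is centred at column 430, so the needle is about 4 mm short. I'll compute this with rays.

```bash
python3 - <<'E'
from h import *
c=np.load('w6.npy',allow_pickle=True).item()
f=lambda x,y,z:B(onz(c,170+(x+.5)/4-.5,126+(y+.5)/4-.5,z))
print('left edge',f(375,250,.042),f(376,170,.042),'right edge far',f(432,155,.042),'needle',f(430,250,.05),f(432,180,.05))
E
```

```text
left edge [0.12724117 0.09101683 0.042     ] [0.1382669  0.09088658 0.042     ] right edge far [0.14037216 0.08334388 0.042     ] needle [0.128981   0.08354183 0.05      ] [0.13820058 0.08339094 0.05      ]
```

Call:
drive_tool([
  [0,-0.2,0,0,0],
  [0,-0.16,0,0,0],
  [0,0,0,0,0],
  [0,0,0,0,0],
  [0,0,0,0,0],
])

```text
time: 10.9
eef_pos: [0.6711, 0.1091, 0.0716]
tcp_rot: [0.704, -0.077, -0.703, -0.073]
contact_force: [-0.7, -10.1, 0.4]
opening: 0.192
```

```bash
python3 - <<'E'
from h import *
c=cam('wrist');tell()
np.save('w7.npy',c,allow_pickle=True)
u,v=proj(c,W(.128,.087,.042)).astype(int);print(u,v)
s=c['frame'][v-60:v+90,u-100:u+100];cv2.imwrite('pics/w7c.png',cv2.resize(s,None,fx=4,fy=4)[:,:,::-1])
t=cam('top')['frame'][130:280,210:370];o=np.zeros((600,640,3),np.uint8);cv2.imwrite('pics/t7.png',cv2.resize(t,None,fx=4,fy=4)[:,:,::-1])
E
```

```text
t 10.95 tcp [0.6712 0.1091 0.0716] board [0.0973 0.0871 0.0716] jaw deg -102.23 q6 1.802 F [ -0.8 -10.3   0.3] op 0.191
276 186
```

View pics/w7c.png

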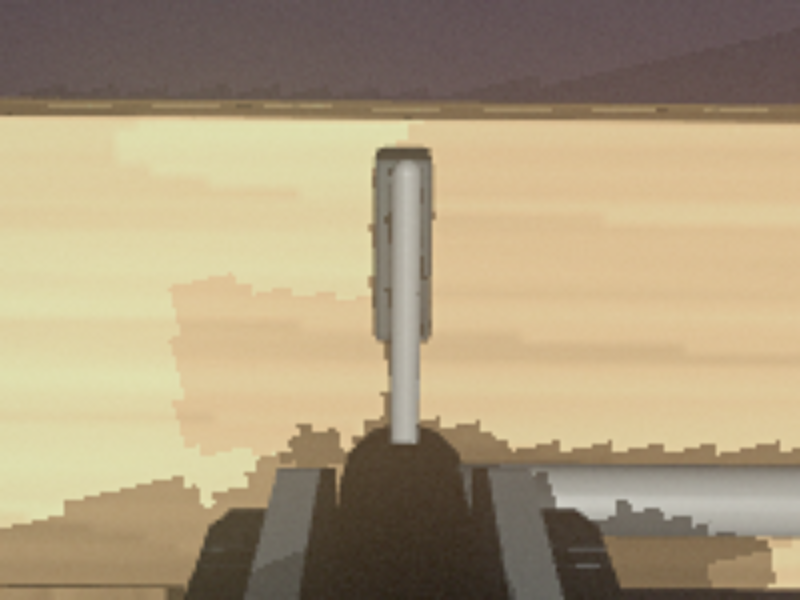

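View pics/t7.png

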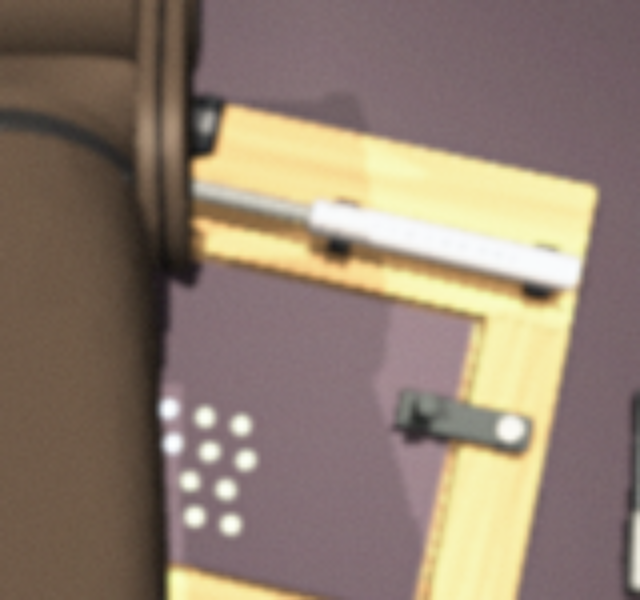

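The needle (column 405) is centred on the mark (columns 375–432), seen from almost straight above. The top view shows the turnbutton square across the panel edge. Handing in.

```bash
python3 -c "
from h import *
tell();print(sign_off())"
```

```text
t 11.0 tcp [0.6712 0.1091 0.0716] board [0.0972 0.0871 0.0716] jaw deg -102.23 q6 1.802 F [-0.6 -9.9  1.1] op 0.187
the job is handed in; nothing more can be done
None
```

I secured the panel with the turnbutton, then pulled the pointer rod out about 87 mm and handed the job in at 11.0 s, still gripping the post with the needle over the mark.

- **Turnbutton:** the first turn stopped about 5° short. I gripped the pin again and moved it 4 mm further. In the wrist view after that, the bar was parallel to the board edge to within about 0.5°. The last top view also showed it square across the panel's edge.
- **Rod:** in the last wrist view, the needle's centre was within about 0.3 mm of the mark's centre. The grip held about 10 N of spring pull steadily, with a 60 N grip set.
- **Forces and surroundings:** the highest force I read was about 24 N, on the second grip of the pin, though I only read it at the end of each move. The panel's visible part looked unmoved in the last top view. I did not check the pot, jar, brush and tape again at the end, but the arm never went low near them.

The two measures of the turnbutton's shortfall disagreed: 5.4° from the bar's edges and 4° from the pin and pivot. I used the edges, and the later picture agreed with that.

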